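# Sort the coin rolls into the till cups

### The job

Stand each of the four paper-wrapped coin rolls upright on the floor of the square coin cup that matches it by size: the thickest roll in the largest cup, the second thickest in the second largest, the second thinnest in the second smallest, and the thinnest in the smallest. Leave the tub of mints and the roll of receipt paper standing where they are.

Things in the scene. Friction and masses are not known exactly. Their poses are not given: they have to be found in the camera images.
- roll_a_mid (a point): The thinnest of the four coin rolls: a rigid upright cylinder of coins in brown paper with a pale paper band round its middle and a bare steel coin face on top, 18 mm in diameter and 54 mm tall, about 102 g, loose, standing on the counter. This point is at its centre, half-way up (27 mm above its underside); z runs along the roll.
- roll_b_mid (a point): The second thinnest of the four coin rolls: a rigid upright cylinder of coins in brown paper with a pale paper band round its middle and a bare steel coin face on top, 24 mm in diameter and 62 mm tall, about 208 g, loose, standing on the counter. This point is at its centre, half-way up (31 mm above its underside); z runs along the roll.
- roll_c_mid (a point): The second thickest of the four coin rolls: a rigid upright cylinder of coins in brown paper with a pale paper band round its middle and a bare steel coin face on top, 30 mm in diameter and 70 mm tall, about 366 g, loose, standing on the counter. This point is at its centre, half-way up (35 mm above its underside); z runs along the roll.
- roll_d_mid (a point): The thickest of the four coin rolls: a rigid upright cylinder of coins in brown paper with a pale paper band round its middle and a bare steel coin face on top, 36 mm in diameter and 78 mm tall, about 588 g, loose, standing on the counter. This point is at its centre, half-way up (39 mm above its underside); z runs along the roll.
- cup_a_floor (a point): The smallest of the four coin cups: a low square open cup of black plastic with a grey floor, fixed to the counter, 42 mm square inside and 48 mm outside (walls 3 mm thick). Its floor is 4 mm above the counter, its rim 14 mm above the counter (10 mm above its floor), so a roll held by its upper half keeps the fingers above the rim. This point is the centre of its floor's upper face; z is up, x and y run along its sides.
- cup_b_floor (a point): The second smallest of the four coin cups: a low square open cup of black plastic with a grey floor, fixed to the counter, 52 mm square inside and 58 mm outside (walls 3 mm thick). Its floor is 4 mm above the counter, its rim 14 mm above the counter (10 mm above its floor), so a roll held by its upper half keeps the fingers above the rim. This point is the centre of its floor's upper face; z is up, x and y run along its sides.
- cup_c_floor (a point): The second largest of the four coin cups: a low square open cup of black plastic with a grey floor, fixed to the counter, 62 mm square inside and 68 mm outside (walls 3 mm thick). Its floor is 4 mm above the counter, its rim 14 mm above the counter (10 mm above its floor), so a roll held by its upper half keeps the fingers above the rim. This point is the centre of its floor's upper face; z is up, x and y run along its sides.
- cup_d_floor (a point): The largest of the four coin cups: a low square open cup of black plastic with a grey floor, fixed to the counter, 74 mm square inside and 80 mm outside (walls 3 mm thick). Its floor is 4 mm above the counter, its rim 14 mm above the counter (10 mm above its floor), so a roll held by its upper half keeps the fingers above the rim. This point is the centre of its floor's upper face; z is up, x and y run along its sides.
- mints_mid (a point): A loose round tub of mints, white with a green band and green cap, 39 mm in diameter, 70 mm tall, 80 g; it stands among the rolls and cups and stays where it is. This point is at its centre, half-way up.
- receipt_roll_mid (a point): A loose spare roll of white receipt paper standing on end, with a small grey and black core on top, 57 mm in diameter, 57 mm tall, 130 g; it stays where it is. This point is at its centre, half-way up.
There are look-alikes about, which are no part of the job. What is shaped like the part that bears cup_d_floor but blue is not meant.

How it is judged (in metres and radians):
At the end, for the whole second after the job is handed in: Each coin roll stands inside its own cup (thickest in largest, and so on down), its whole foot within the walls (1.5 mm allowance), within 4 mm of standing height on the cup's floor, upright within 0.12 rad and at rest (under 0.02 m/s) (angle between the z axis of roll_a_mid and the z axis of cup_a_floor, either way round below 0.12 rad and x of roll_a_mid in the frame of cup_a_floor between -0.0135 and 0.0135 m and y of roll_a_mid in the frame of cup_a_floor between -0.0135 and 0.0135 m and z of roll_a_mid in the frame of cup_a_floor between 0.023 and 0.031 m and linear speed of each of roll_a, roll_b, roll_c, roll_d below 0.02 m/s and angle between the z axis of roll_b_mid and the z axis of cup_b_floor, either way round below 0.12 rad and x of roll_b_mid in the frame of cup_b_floor between -0.0155 and 0.0155 m and y of roll_b_mid in the frame of cup_b_floor between -0.0155 and 0.0155 m and z of roll_b_mid in the frame of cup_b_floor between 0.027 and 0.035 m and angle between the z axis of roll_c_mid and the z axis of cup_c_floor, either way round below 0.12 rad and x of roll_c_mid in the frame of cup_c_floor between -0.0175 and 0.0175 m and y of roll_c_mid in the frame of cup_c_floor between -0.0175 and 0.0175 m and z of roll_c_mid in the frame of cup_c_floor between 0.031 and 0.039 m and angle between the z axis of roll_d_mid and the z axis of cup_d_floor, either way round below 0.12 rad and x of roll_d_mid in the frame of cup_d_floor between -0.0205 and 0.0205 m and y of roll_d_mid in the frame of cup_d_floor between -0.0205 and 0.0205 m and z of roll_d_mid in the frame of cup_d_floor between 0.035 and 0.043 m); the robot touches nothing.
It fails at once if the tub of mints is shifted by more than 20 mm or knocked over (distance of mints_mid from where it was at the start of the episode above 0.02 m).
It fails at once if the roll of receipt paper is shifted by more than 20 mm or knocked over (distance of receipt_roll_mid from where it was at the start of the episode above 0.02 m).
It also fails if it takes over 96 s, if anything falls off the work surface, if the arm or the gripper's body presses on something with over 40 N, if the wrist force passes 120 N, or if a joint passes its speed limit or range.

### The arm

A 6-joint arm with a two-finger parallel gripper is mounted at the origin on the work surface. World frame = base frame: x ahead of the robot, y to its left, z up, the work surface at z = 0. Lengths are in mm, angles in rad, forces in N, time in s.
With the tool pointing down it reaches from about 325 to 775 mm from the base axis. Payload 5.5 kg.
Tool frame: the origin (TCP) lies between the finger pads; the fingertips stand 11 mm ahead of it and the grasp point (between the pads) lies 8 mm behind it; z points along the fingers, y is the line along which they close (so a half turn about z gives the same grasp; the last joint's range is limited). The gripper opens to 88 mm and grips with 3 to 60 N. Pads are 20 mm wide; open, the fingers measure 115 mm over their backs; the gripper's body (75 mm by 178 mm) begins 61 mm behind the grasp point.
Start: joints at [-1.391, 0.091, 1.231, -0, 1.82, -0.057], TCP at [140.754, -583.27, 194.831] pointing down, gripper open.
Joint ranges: [-2.87, 2.87], [-0.86, 2.18], [0.17, 2.46], [-1.51, 4.65], [0.06, 2.69], [-2.65, 2.65]. Speed limits (rad/s): [2.57, 2.57, 3.01, 3.14, 3.14, 3.14].

### API

Orientations are given as a unit quaternion [w, x, y, z].
In Python, from rig import * gives the robot as it stands.
- The arm moves only by the tool step_arm, never from a script. Its argument "plan" is a list of rows, each a list of 4 numbers: the shift along the tool's x, y, z in cm, then the turn about the tool's z in rad. In form: [[x, y, z, spin], ...]. A call has 1 to 8 rows; each row shifts and turns the commanded pose from where the row before left it, along the tool's axes as they then stand; what a row does not reach is not made up. A row lasts 1/10 s, in which the tool goes at most 50 mm and 8.59 degrees, less where a joint would pass 70% of its speed; a pose out of reach is approached as far as the arm can. A call with a gripper value outside its range is refused whole. "claw" is the finger opening in cm, from 0 to 8.78, set as the call begins (left out, the last holds). The fingers move at their own pace and stop on an object; "newtons" is the grip in N (left out, the last holds). Time passes only in rows, so rows that do not move let the fingers close. It gives the time, the measured TCP pose, the force and the opening at its end, in the units of the state.
- get_obs(): the state, without advancing time (a new reading comes with each control period).
- snapshot(name): name is "scene" or "top" or "wrist"; returns the picture (420x560x3 uint8, blue, green, red); there is no depth.
- camera_params(name): a dict with "camera_matrix" (3x3 intrinsics, pixels), "extrinsics" (4x4, takes a point from world to camera coordinates). Camera axes: x right, y up, looking along -z (the intrinsics and any distortion apply to the point x, -y, -z); pixel columns grow to the right and rows downward; lengths in mm; the calibration is good to about 2 mm. A picture is of the moment at which its call begins: read the wrist's pose just before it. camera_params takes no time and is no camera call; for the wrist camera it gives the pose at the moment of the call.
- finish_job(): hands the job in, once; it reports no verdict.
Trained networks look in the newest picture that a camera, given by its name, has taken for a name from the list of things; names that differ only in an ending like _2 or _b are one class to them, and where a whole thing is asked for, a point or a joint stands for the part that bears it (a point fixed in the world has none). Each returns a list of dicts, best first, with "confidence" (0 to 1); they miss things now and then, are a little off and sometimes report something else, mostly with a low value. They report only what shows in the picture. A call takes as long as a camera call. They do not tell look-alikes from the thing itself.
- search_frame(target, camera): "rect" ([left, top, right, bottom] in pixels, round what is visible of it).
- spot_point(target, camera): "xy" ([column, row] in pixels: a listed point, or the origin of a listed thing).
The state is a dict: "t": time; "joint_positions": joint angles; "joint_vel": joint speeds; "joint_torque": joint torques, N m; "tool_pos": TCP position; "orientation": TCP orientation; "wrist_force": force on the tool from outside, world axes, zero at the start; "ft_torque": the same for the moment, N m; "gripper_width": opening from 0.0 (shut) to 1.0 (fully open).
Only numpy, scipy, OpenCV 4.12 (cv2) and the standard library are available. Lean on these libraries where they do the work, as an engineer would, in place of code of your own. Each camera call takes 0.05 s, during which the arm holds its last target. There are 200 camera calls.

## Working session

There is one attempt and no reset: what is moved stays moved. The work goes in short steps, Python scripts to look and compute and a tool call to move; the robot and the scene stay as the last step left them, time stands still between calls to the robot, and variables do not carry over. Pictures are saved under pics/ and viewed, on a budget of 14 in all, crops included, one or two more only if the job needs it, and the job is handed in when it is done.

Besides the shell and the picture viewer there is one more tool, called as name([rows], argument=value, ...), one row to a line, values as JSON. step_arm: Moves the arm, as the interface text tells. Its arguments: {"type":"object","properties":{"plan":{"type":"array"},"claw":{"type":"number"},"newtons":{"type":"number"}},"required":["plan"]}

```bash
mkdir -p pics; ls
python3 - <<'E'
from rig import *
import cv2,numpy as np
o=get_obs();print(o['tool_pos'],o['orientation'],o['t'])
for n in ['scene','top']:
    cv2.imwrite(f'pics/{n}0.png',snapshot(n))
    p=camera_params(n);print(n,np.round(p['camera_matrix'],1).tolist(),np.round(p['extrinsics'],3).tolist(),[k for k in p])
    for t in ['roll_a_mid','cup_a_floor','mints_mid','receipt_roll_mid']:
        for r in search_frame(t,n): print(t,np.round(r['rect']).tolist(),round(r['confidence'],2))
E
```

```text
pics
[ 140.65939309 -582.90376942  193.70370582] [-9.96699086e-04  9.92999568e-01  1.18113759e-01 -7.08872619e-05] 0.0
scene [[494.9, 0.0, 279.1], [0.0, 494.9, 207.7], [0.0, 0.0, 1.0]] [[0.435, 0.9, -0.016, -190.25], [-0.695, 0.347, 0.629, 290.745], [0.572, -0.262, 0.777, -1308.154], [0.0, 0.0, 0.0, 1.0]] ['camera_matrix', 'extrinsics']
cup_a_floor [428.0, 205.0, 463.0, 230.0] 0.59
cup_a_floor [314.0, 248.0, 326.0, 273.0] 0.56
mints_mid [227.0, 276.0, 250.0, 310.0] 0.82
receipt_roll_mid [269.0, 190.0, 300.0, 231.0] 0.68
receipt_roll_mid [149.0, 321.0, 169.0, 343.0] 0.51
top [[457.5, 0.0, 276.9], [0.0, 457.5, 197.1], [0.0, 0.0, 1.0]] [[-0.004, -1.0, 0.002, 3.602], [0.985, -0.004, 0.173, -463.925], [-0.173, 0.002, 0.985, -1018.546], [0.0, 0.0, 0.0, 1.0]] ['camera_matrix', 'extrinsics']
roll_a_mid [265.0, 195.0, 291.0, 218.0] 0.16
cup_a_floor [144.0, 134.0, 169.0, 157.0] 0.81
receipt_roll_mid [263.0, 193.0, 291.0, 218.0] 0.74
```

Run:
```python
import cv2
for n in ['scene','top']:
    i=cv2.imread(f'pics/{n}0.png'); cv2.imwrite(f'pics/{n}0b.png',cv2.resize(i,(800,600),interpolation=cv2.INTER_CUBIC))
```

```text
(no output)
```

View pics/scene0b.png

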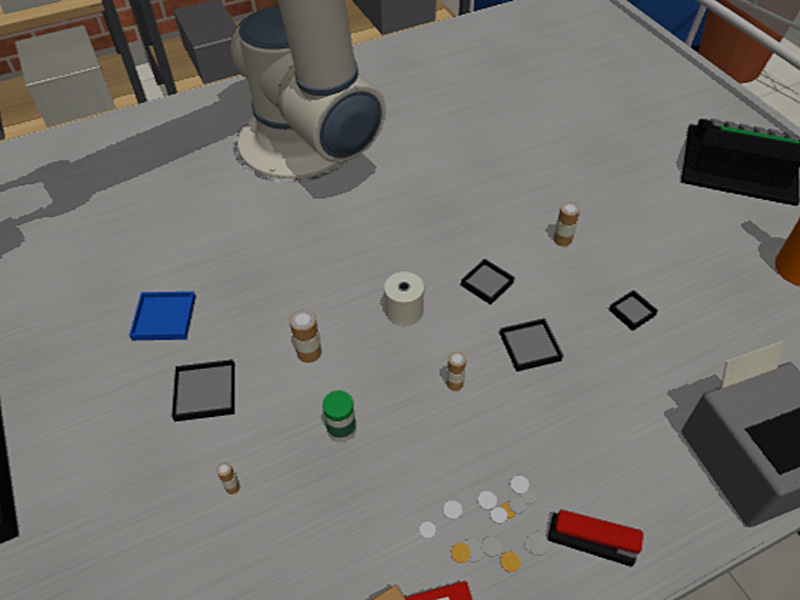

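View pics/top0b.png

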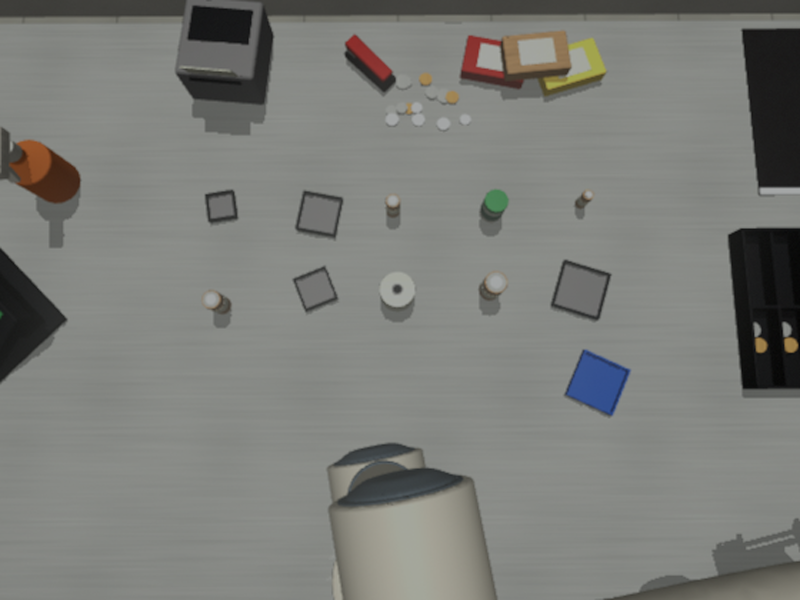

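The top view, in the enlarged 800x600 pixels, shows:
- **Cups:** a at (221,206), c at (319,214), b at (316,288), d at (581,289). The blue decoy is at (598,382).
- **Rolls:** a at (586,197), b at (393,204), c at (213,300), d at (494,285).
- **To leave alone:** mints at (495,203) and receipt roll at (397,290).

Next I'll measure these positions from both views.

```bash
cat > h.py <<'E'
from rig import *
import cv2,numpy as np
def ray(P,uv,z):
    K,E=np.array(P['camera_matrix']),np.array(P['extrinsics'])
    d=np.linalg.inv(K)@[uv[0],uv[1],1]; d=np.array([d[0],-d[1],-d[2]])
    R,t=E[:3,:3],E[:3,3]; c=-R.T@t; w=R.T@d
    return (c+w*(z-c[2])/w[2])[:2]
def proj(P,p):
    K,E=np.array(P['camera_matrix']),np.array(P['extrinsics'])
    c=E[:3,:3]@p+E[:3,3]; q=K@[c[0],-c[1],-c[2]]; return q[:2]/q[2]
def blob(mask,uv,lim=22):
    n,l,s,c=cv2.connectedComponentsWithStats(mask.astype(np.uint8))
    k=[i for i in range(1,n) if np.hypot(*(c[i]-uv))<lim and s[i,4]>8]
    if not k: return None
    i=max(k,key=lambda i:s[i,4]); return c[i],s[i,4],l==i
E
python3 - <<'E'
from h import *
f=np.array([.7,.7])
rolls={'a':((586,193),54),'b':((393,201),62),'c':((211,299),70),'d':((495,282),78),'mints':((495,201),70),'rec':((397,290),57)}
cups={'a':(221,206),'b':(316,288),'c':(319,214),'d':(581,289)}
sc={'a':(225,468),'b':(457,358),'c':(569,211),'d':(303,320)}
scup={'a':(634,310),'b':(488,281),'c':(531,344),'d':(205,389)}
for n in ['top','scene']:
    im=cv2.imread(f'pics/{n}0.png').astype(int);P=camera_params(n)
    sat=im.max(2)-im.min(2);v=im.max(2)
    for k,(uv,h) in rolls.items():
        uv=np.array(uv)*f if n=='top' else (np.array(sc[k])*f if k in sc else None)
        if uv is None: continue
        m=(sat<30)&(v>165)
        if k=='mints': m=(im[:,:,1]-im[:,:,2]>50)
        b=blob(m,uv,8)
        print(n,'roll',k,np.round(uv,1),'guess',np.round(ray(P,uv,h)), None if b is None else (np.round(b[0],1),b[1],np.round(ray(P,b[0],h),1)))
    for k in cups:
        uv=np.array(cups[k] if n=='top' else scup[k])*f
        m=(v<65); b=blob(m,uv,10)
        if b is None: print(n,'cup',k,'none',ray(P,uv,9));continue
        ys,xs=np.nonzero(b[2]); h=cv2.convexHull(np.stack([xs,ys],1).astype(np.float32)); 
        M=cv2.moments(h); c=np.array([M['m10'],M['m01']])/M['m00']
        # size at z=14
        w=np.array([ray(P,q,12) for q in h[:,0]],np.float32); r=cv2.minAreaRect(w)
        print(n,'cup',k,np.round(uv,1),np.round(c,1),np.round(ray(P,c,11),1),'rect',np.round(r[0],1),np.round(r[1],1),round(r[2]))
E
```

```text
top roll a [410.2 135.1] guess [ 608. -311.] None
top roll b [275.1 140.7] guess [593.   6.] (array([274.6, 139.4]), np.int32(9), array([595.9,   6.8]))
top roll c [147.7 209.3] guess [432. 291.] None
top roll d [346.5 197.4] guess [ 456. -153.] (array([347. , 196.9]), np.int32(33), array([ 457.3, -154.5]))
top roll mints [346.5 140.7] guess [ 590. -159.] (array([347.1, 139.8]), np.int32(169), array([ 592.1, -160.2]))
top roll rec [277.9 203. ] guess [447.  -0.] (array([278.1, 201.9]), np.int32(303), array([449.9,  -0.8]))
top cup a [154.7 144.2] [154.6 144. ] [601.1 298.4] rect [600.9 297.9] [49.9 48.1] 9
top cup b none [459.09998016 134.41522868]
top cup c [223.3 149.8] [223.2 149.4] [587.1 131.6] rect [586.9 131.6] [67.1 68.3] 79
top cup d [406.7 202.3] [406.3 202.6] [ 454.8 -305.7] rect [ 455.  -305.3] [80.  80.9] 72
scene roll a [157.5 327.6] guess [ 605. -309.] (array([156.2, 327.8]), np.int32(22), array([ 604.3, -311.1]))
scene roll b [319.9 250.6] guess [594.  10.] (array([319.6, 250.3]), np.int32(29), array([593.4,   9.6]))
scene roll c [398.3 147.7] guess [438. 290.] (array([399. , 145.2]), np.int32(25), array([432.1, 295.6]))
scene roll d [212.1 224. ] guess [ 458. -151.] (array([211.4, 223. ]), np.int32(58), array([ 455.4, -151.3]))
scene cup a [443.8 217. ] [442.8 216.8] [604.6 298.5] rect [604.5 298.1] [51.7 57.1] 9
scene cup b [341.6 196.7] [340.7 196.6] [461.9 136.4] rect [462.1 136.5] [62.7 66.1] 22
scene cup c [371.7 240.8] [371.2 241. ] [590.5 132.2] rect [590.  132.2] [72.  74.8] 79
scene cup d [143.5 272.3] [142.  273.1] [ 458.  -304.4] rect [ 457.2 -303.5] [80.6 87.6] 72
```

step_arm([
  [0, 0, 0, 0.118],
  [0, 0, 0, 0.118],
], claw=6, newtons=40)

```text
t: 0.7
tool_pos: [140.8, -583.3, 194.9]
orientation: [0.0, 1.0, -0.002, 0.0]
wrist_force: [0.1, -0.5, -0.6]
gripper_width: 0.853
```

step_arm([
  [4.3, -2.5, 0, 0],
  [4.3, -2.5, 0, 0],
  [4.3, -2.5, 0, 0],
  [4.3, -2.5, 0, 0],
  [4.3, -2.5, 0, 0],
  [4.3, -2.5, 0, 0],
  [4.3, -2.5, 0, 0],
  [4.3, -2.5, 0, 0],
])

```text
t: 1.5
tool_pos: [486.2, -381.7, 195.1]
orientation: [0.0, 1.0, 0.0, 0.0]
wrist_force: [0.4, -0.7, -0.5]
gripper_width: 0.683
```

step_arm([
  [4, -2.4, 0, 0],
  [4, -2.4, 0, 0],
  [4.1, -2.4, 0, 0],
  [0, 0, 0, 0],
  [0, 0, 0, 0],
])

```text
t: 2.0
tool_pos: [606.0, -310.1, 193.9]
orientation: [-0.0, 1.0, 0.001, -0.001]
wrist_force: [-1.2, -0.5, 0.9]
gripper_width: 0.68
```

Run:
```python
from h import *
o=get_obs();print(o['tool_pos'],o['orientation'],o['gripper_width'])
P=camera_params('wrist'); im=snapshot('wrist'); cv2.imwrite('pics/w1.png',im)
print(np.round(P['extrinsics'],2).tolist())
for p in ([606,-311,54],): print(proj(P,np.array(p)))
for r in spot_point('roll_a_mid','wrist'): print(r, ray(P,r['xy'],27))
```

```text
[ 606.03798427 -310.1032731   193.88108335] [-1.98334555e-04  9.99998686e-01  1.42512135e-03 -7.47386897e-04] 0.6801599002338337
[[0.0, -1.0, 0.0, -310.67], [0.95, 0.0, -0.31, -537.97], [0.31, 0.0, 0.95, -576.89], [0.0, 0.0, 0.0, 1.0]]
[280.36456774 193.76255073]
{'xy': [276.9, 191.0], 'confidence': 0.75} [ 602.56797642 -306.88133033]
```

View pics/w1.png

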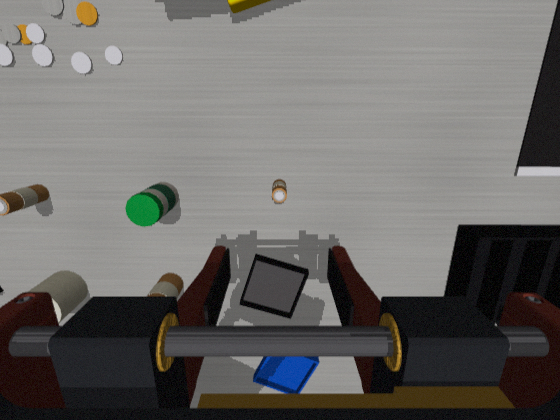

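The wrist view shows roll a's top face at about (279,196). The prediction was (280,194), so the calibration agrees. Descending.

step_arm([
  [-0.1, 0.05, 4.1, 0],
  [-0.1, 0.05, 4.1, 0],
  [0, 0, 4.1, 0],
  [0, 0, 2.2, 0],
  [0, 0, 2.1, 0],
  [0, 0, 0, 0],
], claw=4)

```text
t: 2.7
tool_pos: [600.3, -312.3, 25.3]
orientation: [-0.001, 1.0, -0.001, -0.003]
wrist_force: [-0.1, -0.2, -0.2]
gripper_width: 0.456
```

step_arm([
  [0, 0, 0, 0],
  [0, 0, 0, 0],
  [0, 0, 0, 0],
  [0, 0, 0, 0],
  [0, 0, 0, 0],
  [0, 0, 0, 0],
], claw=0)

```text
t: 3.3
tool_pos: [603.7, -311.9, 29.1]
orientation: [0.0, 1.0, 0.0, 0.0]
wrist_force: [-0.4, -0.4, 0.5]
gripper_width: 0.006
```

The opening has gone to almost zero, so the roll isn't between the pads. I'll look before moving.

Run:
```python
from h import *
cv2.imwrite('pics/w2.png',snapshot('wrist'))
a=snapshot('scene')[270:370,80:240]; b=snapshot('top')[90:190,330:490]
cv2.imwrite('pics/s2.png',cv2.resize(np.vstack([a,b]),(640,600*4//3//1 if 0 else 600),interpolation=cv2.INTER_CUBIC))
print(get_obs()['gripper_width'])
```

```text
0.0069718053609492524
```

View pics/s2.png

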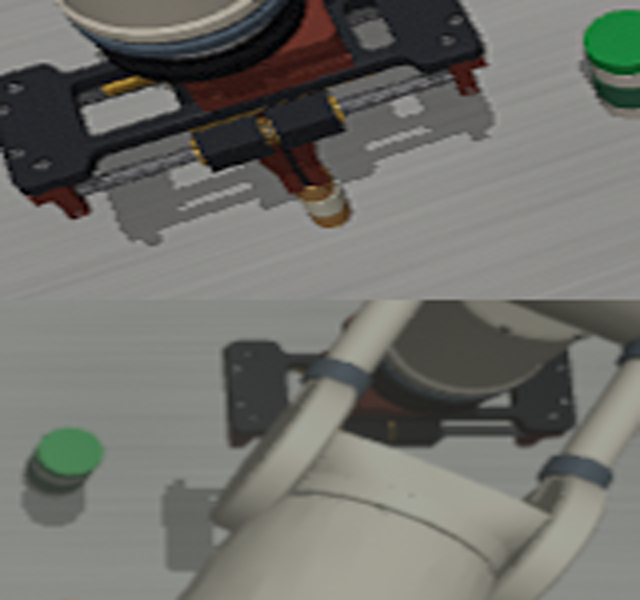

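View pics/w2.png

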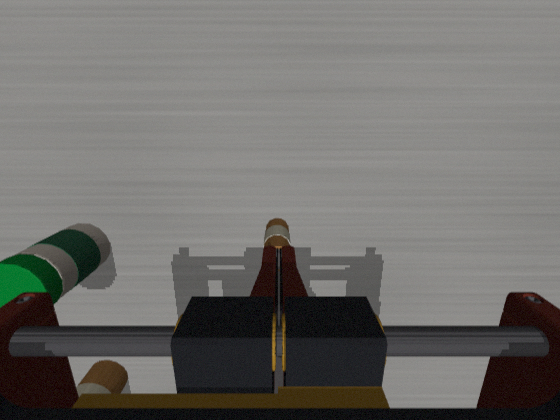

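Run:
```python
from h import *
P=camera_params('wrist');o=get_obs();print(o['tool_pos'])
for uv,z in (((277,218),0),((277,226),18),((277,233),36),((277,230),18)): print(uv,z,ray(P,uv,z))
T=np.array(o['tool_pos'])
for dx in (-10,0,10): print(dx,[np.round(proj(P,T+[dx,0,h])).tolist() for h in (-11,8)])
P=camera_params('scene')
# scene crop: 160x100 -> 640x300 : x/4+80, y/3+270
for uv,z in (((328,225),0),((327,196),27)): print(ray(P,(uv[0]/4+80,uv[1]/3+270),z))
for p in ([604,-311,0],[604,-311,54],[625,-311,0],[625,-311,54]): print(p,proj(P,np.array(p,float)),'crop',(proj(P,np.array(p,float))-[80,270])*[4,3])
```

```text
[ 603.55561566 -311.83606643   28.78826919]
(277, 218) 0 [ 612.61375322 -309.34487225]
(277, 226) 18 [ 612.70720716 -309.42087888]
(277, 233) 36 [ 614.52252091 -309.49735206]
(277, 230) 18 [ 609.59723886 -309.42003622]
-10 [[280.0, 250.0], [280.0, 262.0]]
0 [[280.0, 238.0], [280.0, 249.0]]
10 [[280.0, 225.0], [281.0, 235.0]]
[ 610.8969957  -314.08803827]
[ 607.40314672 -307.83527621]
[604, -311, 0] [162.50931255 340.96204429] crop [330.03725019 212.88613286]
[604, -311, 54] [156.15796728 327.58784626] crop [304.63186913 172.76353877]
[625, -311, 0] [166.09789554 351.12178613] crop [344.39158216 243.36535839]
[625, -311, 54] [159.83636499 338.06879542] crop [319.34545998 204.20638625]
```

Run:
```python
import cv2,numpy as np
a=cv2.imread('pics/w2.png')[200:300,220:340]; 
cv2.imwrite('pics/w2z.png',cv2.resize(np.clip(a.astype(float)*1.8,0,255).astype('uint8'),(720,600),interpolation=cv2.INTER_CUBIC))
```

```text
(no output)
```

View pics/w2z.png

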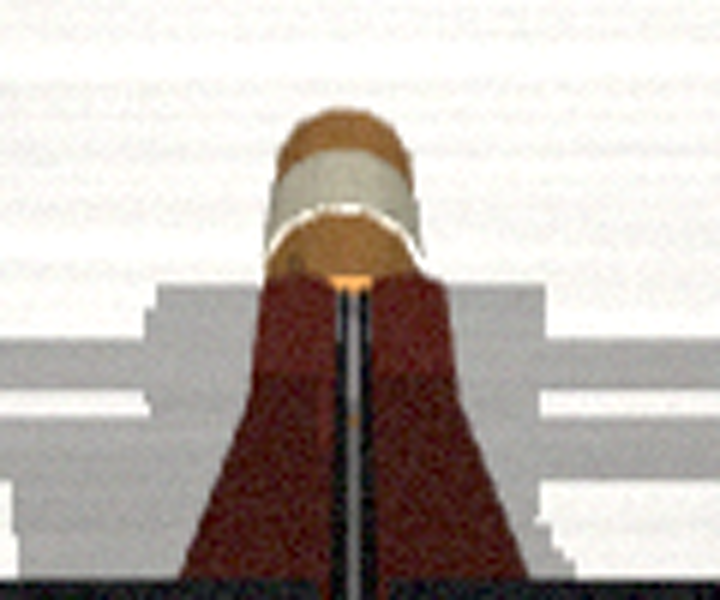

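Run:
```python
from h import *
P=camera_params('scene')
for z in (98,135):
  print(z,[((proj(P,np.array([604+sx*37.5,-312+sy*89,z],float))-[80,270])*[4,3]).round().tolist() for sx,sy in ((1,-1),(1,1),(-1,-1),(-1,1))])
W=camera_params('wrist')
for x,y in ((614,-320),(614,-304)):
  for z in (18,37,54,60): print(x,z,((proj(W,np.array([x,y,z],float))-[220,200])*6).round())
o=get_obs();print(o)
```

```text
98 [[83.0, 268.0], [518.0, 128.0], [41.0, 147.0], [456.0, 21.0]]
135 [[53.0, 239.0], [506.0, 95.0], [11.0, 115.0], [442.0, -14.0]]
614 18 [430. 146.]
614 37 [437. 206.]
614 54 [445. 270.]
614 60 [448. 295.]
614 18 [297. 146.]
614 37 [292. 206.]
614 54 [287. 270.]
614 60 [285. 295.]
{'t': 3.45, 'joint_positions': array([-5.26976707e-01,  3.31423335e-01,  1.25136588e+00,  3.17498894e-05,
        1.55889961e+00,  1.04292658e+00]), 'joint_vel': array([ 2.88696603e-04,  6.53050823e-04,  1.78283929e-05,  1.61317563e-04,
        1.54077827e-03, -7.66783785e-04]), 'joint_torque': array([-5.29082492e-03, -5.44343770e+01, -4.02235615e+01,  4.92318731e-02,
       -5.45523805e-02, -7.83207474e-05]), 'tool_pos': array([ 603.55561566, -311.83606643,   28.78826919]), 'orientation': array([-3.79193641e-05,  9.99999899e-01,  4.46330710e-04, -3.35630596e-05]), 'wrist_force': array([-0.40358372, -0.47108141, -0.57118115]), 'ft_torque': array([0.01733334, 0.03279016, 0.00894607]), 'gripper_width': 0.0069718053609492524}
```

The wrist zoom shows roll a still upright and untouched, with the closed fingertips just above its top face. They sit at a depth of about z=55, although the reported TCP of 29 puts the tips at 18. The pad gap in w1 (100 px for 60 mm) gives the same depth. So the real fingertips are about 37 mm higher than the text says, and I'll work with tip z ≈ reported z + 26. I'll back off, open and go lower, watching the force.

step_arm([
  [0, 0, -2, 0],
  [0, 0, 0, 0],
  [0, 0, 0, 0],
  [0, 0, 0, 0],
  [0, 0, 0, 0],
  [0, 0, 0, 0],
  [0, 0, 0, 0],
], claw=4.2)

```text
t: 4.15
tool_pos: [603.4, -311.8, 48.3]
orientation: [-0.0, 1.0, 0.0, -0.0]
wrist_force: [-0.7, 0.7, 0.3]
gripper_width: 0.478
```

step_arm([
  [0, 0, 1.5, 0],
  [0, 0, 1.2, 0],
  [0, 0, 1, 0],
  [0, 0, 0.5, 0],
  [0, 0, 0, 0],
  [0, 0, 0, 0],
])

```text
t: 4.75
tool_pos: [603.6, -312.0, 6.9]
orientation: [0.0, 1.0, 0.0, 0.0]
wrist_force: [-0.3, -0.9, 0.0]
gripper_width: 0.481
```

Run:
```python
from h import *
im=snapshot('wrist')[180:300,190:370]; print(get_obs()['wrist_force'],get_obs()['tool_pos'])
cv2.imwrite('pics/w3.png',cv2.resize(np.clip(im.astype(float)*1.6,0,255).astype('uint8'),(720,480),interpolation=cv2.INTER_CUBIC))
```

```text
[ 1.03811983 -0.03816236  0.52541589] [ 603.86187769 -312.08105165    7.45046686]
```

View pics/w3.png

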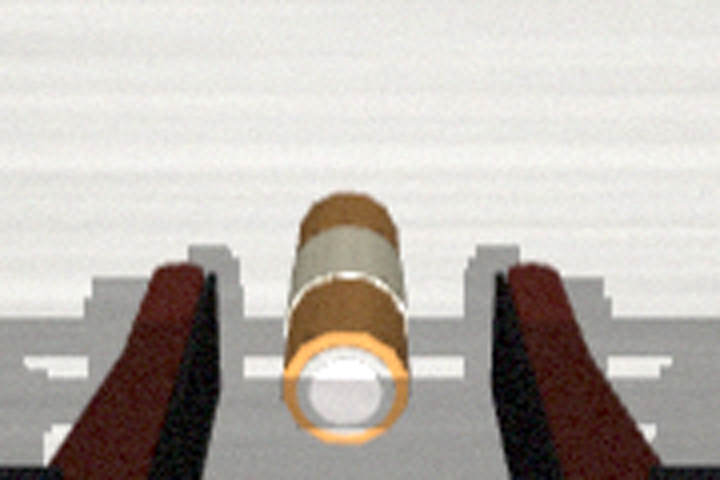

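The fingers now straddle roll a (steel top at crop (347,390)), with the tips about level with the top of the band. That fits the 26 mm correction. I'll go 12 mm lower and close.

step_arm([
  [0, 0, 0.7, 0],
  [0, 0, 0.5, 0],
  [0, 0, 0, 0],
  [0, 0, 0, 0],
])

```text
t: 5.2
tool_pos: [603.3, -311.8, -5.6]
orientation: [-0.0, 1.0, 0.0, -0.0]
wrist_force: [0.3, -1.0, 0.1]
gripper_width: 0.477
```

step_arm([
  [0, 0, 0, 0],
  [0, 0, 0, 0],
  [0, 0, 0, 0],
  [0, 0, 0, 0],
  [0, 0, 0, 0],
  [0, 0, 0, 0],
], claw=0)

```text
t: 5.8
tool_pos: [603.7, -311.9, -4.9]
orientation: [0.0, 1.0, 0.0, 0.0]
wrist_force: [0.3, 0.4, 1.9]
gripper_width: 0.198
```

Roll a is gripped at about 17.4 mm. Lifting and carrying it to cup a.

step_arm([
  [0, 0, -2, 0],
  [0, 0, -4, 0],
  [0, 0, -5, 0],
  [0, -2.5, 0, 0],
  [0, -4.8, 0, 0],
  [0, -4.8, 0, 0],
  [0, -4.8, 0, 0],
  [0, -4.8, 0, 0],
])

```text
t: 6.6
tool_pos: [602.9, -93.2, 104.5]
orientation: [-0.0, 1.0, 0.0, -0.0]
wrist_force: [0.3, 0.6, -1.1]
gripper_width: 0.197
```

step_arm([
  [0, -4.8, 0, 0],
  [0, -4.8, 0, 0],
  [0, -4.8, 0, 0],
  [0, -4.8, 0, 0],
  [0, -4.8, 0, 0],
  [0, -4.8, 0, 0],
  [0, -4.8, 0, 0],
  [0, -2.8, 0, 0],
])

```text
t: 7.4
tool_pos: [602.1, 272.8, 104.2]
orientation: [-0.0, 1.0, 0.002, -0.0]
wrist_force: [0.4, 0.3, -0.5]
gripper_width: 0.199
```

step_arm([
  [0, -2.2, 0, 0],
  [0, -1, 0, 0],
  [0, 0, 0, 0],
  [0, 0, 0, 0],
])

```text
t: 7.8
tool_pos: [603.2, 300.1, 104.6]
orientation: [0.0, 1.0, 0.0, -0.0]
wrist_force: [0.2, 0.3, -1.7]
gripper_width: 0.195
```

```bash
cat > look.py <<'E'
from h import *
import sys
o=get_obs();print(np.round(o['tool_pos'],1),np.round(o['wrist_force'],1),round(o['gripper_width'],3),o['t'])
P=camera_params('wrist');im=snapshot('wrist');cv2.imwrite(sys.argv[1],im)
a=np.array(o['tool_pos'])
for q in ([602.5,298.4],[460.5,135.5],[588.7,132],[456.5,-305],[433,293],[594.5,8],[456.5,-152.5]):
    u=proj(P,np.array(q+[9.]))
    if 0<u[0]<560 and 0<u[1]<420: print(q,u.round())
for r in spot_point('cup_a_floor','wrist'): print(np.round(r['xy']),round(r['confidence'],2),ray(P,r['xy'],4).round(1))
E
python3 look.py pics/w4.png
```

```text
[603.2 300.1 104.6] [ 0.2  0.3 -1.7] 0.195 7.8
[602.5, 298.4] [281. 205.]
[460.5, 135.5] [421. 323.]
[588.7, 132] [444. 218.]
[433, 293] [285. 342.]
[277. 204.] 0.56 [602.6 302.8]
```

View pics/w4.png

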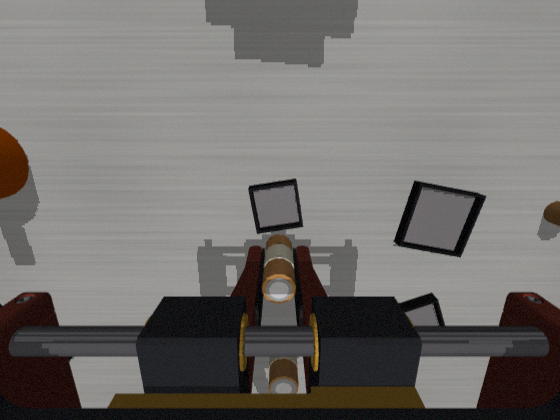

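The wrist view shows cup a centred at about (276,206), against a predicted (281,205), so it is about 3–4 mm further in y. I'll shift slightly and lower.

step_arm([
  [0, -0.15, 2, 0],
  [0, 0, 3, 0],
  [0, 0, 3, 0],
  [0, 0, 1.5, 0],
  [0, 0, 0.6, 0],
  [0, 0, 0.3, 0],
  [0, 0, 0, 0],
  [0, 0, 0, 0],
])

```text
t: 8.7
tool_pos: [604.1, 302.9, 2.8]
orientation: [-0.001, 1.0, 0.0, 0.001]
wrist_force: [0.4, -0.0, -0.7]
gripper_width: 0.197
```

step_arm([
  [0, 0, 0, 0],
  [0, 0, 0, 0],
  [0, 0, 0, 0],
  [0, 0, -2, 0],
  [0, 0, -4, 0],
  [0, 0, -5, 0],
  [0, 0, 0, 0],
  [0, 0, 0, 0],
], claw=5)

```text
t: 9.5
tool_pos: [604.1, 303.1, 113.5]
orientation: [-0.001, 1.0, 0.0, 0.002]
wrist_force: [0.4, -0.2, -0.4]
gripper_width: 0.568
```

Run:
```python
from h import *
print(get_obs()['tool_pos'])
P=camera_params('wrist');im=snapshot('wrist');cv2.imwrite('pics/w5.png',im)
for n,z in (('roll_a_mid',31),('cup_a_floor',4),('roll_c_mid',35)):
  for r in spot_point(n,'wrist'): print(n,np.round(r['xy']),round(r['confidence'],2),ray(P,r['xy'],z).round(1))
```

```text
[604.1275653  303.12930007 113.54607215]
roll_a_mid [275. 211.] 0.7 [602.2 308. ]
cup_a_floor [279. 207.] 0.84 [598.1 303.9]
roll_c_mid [286. 355.] 0.68 [433.1 295.9]
```

View pics/w5.png

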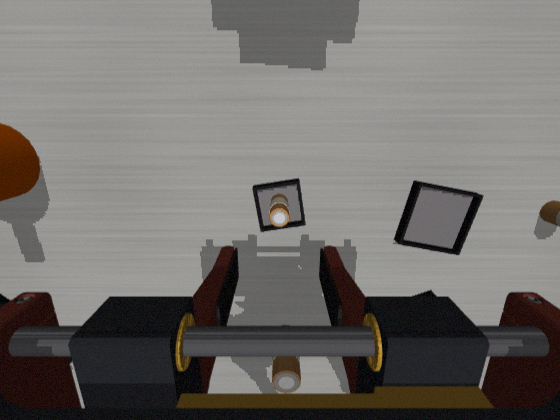

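Roll a stands inside cup a: its steel top is at (279,216) and the cup centre at about (279,205). Next is roll c.

step_arm([
  [-3, 0.4, 0, 0],
  [-4.7, 0.4, 0, 0],
  [-4.7, 0, 0, 0],
  [-4.7, 0, 0, 0],
  [0, 0, 0, 0],
  [0, 0, 0, 0],
], claw=5.5)

```text
t: 10.3
tool_pos: [431.2, 294.3, 109.9]
orientation: [0.0, 1.0, 0.001, -0.0]
wrist_force: [0.2, 0.4, 0.1]
gripper_width: 0.627
```

Run:
```python
from h import *
print(get_obs()['tool_pos'])
P=camera_params('wrist');im=snapshot('wrist');cv2.imwrite('pics/w6.png',im)
for n,z in (('roll_c_mid',35),):
  for r in spot_point(n,'wrist'): print(n,np.round(r['xy']),round(r['confidence'],2),ray(P,r['xy'],z).round(1))
i=im.astype(int); b=blob((i.max(2)-i.min(2)<25)&(i.max(2)>165),proj(P,np.array([433,295,70.])),15); print(proj(P,np.array([433,295,70.])),b and (b[0],b[1],ray(P,b[0],70)))
```

```text
[431.15931344 294.31798275 109.91319577]
roll_c_mid [277. 209.] 0.91 [433.5 296.7]
[279.22023605 221.80788259] (array([277.18210863, 223.39297125]), np.int32(313), array([431.60126294, 296.68427081]))
```

step_arm([
  [0.1, -0.2, 2, 0],
  [0, 0, 3, 0],
  [0, 0, 3, 0],
  [0, 0, 1.5, 0],
  [0, 0, 0.6, 0],
  [0, 0, 0, 0],
  [0, 0, 0, 0],
])

```text
t: 11.1
tool_pos: [434.1, 296.9, 11.3]
orientation: [-0.001, 1.0, 0.0, 0.001]
wrist_force: [-0.2, -0.8, -0.3]
gripper_width: 0.624
```

step_arm([
  [0, 0, 0, 0],
  [0, 0, 0, 0],
  [0, 0, 0, 0],
  [0, 0, 0, 0],
  [0, 0, 0, 0],
  [0, 0, 0, 0],
], claw=0)

```text
t: 11.7
tool_pos: [433.4, 296.4, 10.4]
orientation: [-0.0, 1.0, 0.0, 0.0]
wrist_force: [-1.1, -1.2, 4.0]
gripper_width: 0.336
```

step_arm([
  [0, 0, -2, 0],
  [0, 0, -4, 0],
  [0, 0, -4.5, 0],
  [2.6, 2.7, 0, 0],
  [3.4, 3.5, 0, 0],
  [3.4, 3.5, 0, 0],
  [3.4, 3.5, 0, 0],
  [2.8, 2.95, 0, 0],
])

```text
t: 12.5
tool_pos: [589.9, 133.1, 112.9]
orientation: [0.0, 1.0, 0.0, -0.001]
wrist_force: [0.3, 0.4, -3.9]
gripper_width: 0.336
```

step_arm([
  [0, 0, 0, 0],
  [0, 0, 0, 0],
  [0, 0, 0, 0],
])

```text
t: 12.8
tool_pos: [588.3, 135.8, 113.7]
orientation: [-0.0, 1.0, 0.001, -0.001]
wrist_force: [0.2, -0.5, -4.4]
gripper_width: 0.332
```

Run:
```python
from h import *
o=get_obs();print(o['tool_pos'],o['gripper_width'])
P=camera_params('wrist');im=snapshot('wrist');cv2.imwrite('pics/w7.png',im)
for n,z in (('cup_c_floor',4),):
  for r in spot_point(n,'wrist'): print(n,np.round(r['xy']),round(r['confidence'],2),ray(P,r['xy'],z).round(1))
m=im.max(2)<50
for k,q in (('c',[589,134]),('b',[460.5,136]),('a',[602.5,301])):
  u=proj(P,np.array(q+[9.])); b=blob(m,u,25)
  if b:
    ys,xs=np.nonzero(b[2]); h=cv2.convexHull(np.stack([xs,ys],1).astype(np.float32)); M=cv2.moments(h); c=np.array([M['m10'],M['m01']])/M['m00']
    w=np.array([ray(P,p,12) for p in h[:,0]],np.float32); print(k,u.round(),c.round(),ray(P,c,10).round(1),cv2.minAreaRect(w))
```

```text
[588.26660372 135.80264195 113.7300223 ] 0.33244654747024466
cup_c_floor [280. 204.] 0.83 [584.3 135.5]
c [281. 201.] [279. 202.] [588.6 136.4] ((587.5083618164062, 136.37411499023438), (67.32001495361328, 69.5753402709961), 79.115478515625)
a [118. 188.] [117. 189.] [602.2 302.2] ((601.8167724609375, 301.10577392578125), (48.25492477416992, 54.4136848449707), 9.306802749633789)
```

step_arm([
  [0, 0, 2, 0],
  [0, 0, 3, 0],
  [0, 0, 2.8, 0],
  [0, 0, 1.2, 0],
  [0, 0, 0.6, 0],
  [0, 0, 0.25, 0],
  [0, 0, 0, 0],
  [0, 0, 0, 0],
])

```text
t: 13.7
tool_pos: [590.2, 135.3, 18.1]
orientation: [-0.0, 1.0, 0.0, 0.001]
wrist_force: [-0.5, 0.5, -4.2]
gripper_width: 0.333
```

step_arm([
  [0, 0, 0, 0],
  [0, 0, 0, 0],
  [0, 0, 0, 0],
  [0, 0, 0, 0],
  [0, 0, -3, 0],
  [0, 0, -4, 0],
  [0, 0, -4, 0],
  [0, 0, 0, 0],
], claw=6)

```text
t: 14.5
tool_pos: [592.3, 135.6, 134.5]
orientation: [-0.001, 1.0, 0.0, 0.006]
wrist_force: [0.8, -0.3, 0.7]
gripper_width: 0.683
```

step_arm([
  [0.2, 2.6, 0, 0],
  [0.2, 4, 0, 0],
  [0, 4, 0.5, 0],
  [0, 2, 0.8, 0],
  [0, 0, 0, 0],
  [0, 0, 0, 0],
], claw=5)

```text
t: 15.1
tool_pos: [593.1, 9.2, 112.9]
orientation: [-0.0, 1.0, -0.0, -0.0]
wrist_force: [0.2, -0.8, 0.6]
gripper_width: 0.57
```

Run:
```python
from h import *
o=get_obs();print(o['tool_pos'],o['gripper_width'])
P=camera_params('wrist');im=snapshot('wrist');cv2.imwrite('pics/w8.png',im)
i=im.astype(int)
for n,z,g in (('roll_b_mid',31,[594,10]),('roll_c_mid',39,[589,136])):
  for r in spot_point(n,'wrist'): print(n,np.round(r['xy']),round(r['confidence'],2),ray(P,r['xy'],z).round(1))
  u=proj(P,np.array(g+[2.*z if z==31 else 74.])); b=blob((i.max(2)-i.min(2)<25)&(i.max(2)>165),u,15); print(u,b and (b[0],b[1],ray(P,b[0],2*z if z==31 else 74)))
```

```text
[593.07522346   9.19712297 112.88362844] 0.569821897738401
roll_b_mid [277. 206.] 0.78 [595.6  11.7]
[279.09067499 218.47677144] (array([277.57 , 219.325]), np.int32(200), array([593.22338059,  11.31372351]))
roll_c_mid [146. 213.] 0.85 [591.1 134.9]
[127.30610845 228.89069619] (array([126.51948052, 229.43506494]), np.int32(308), array([588.51553541, 136.72991975]))
```

View pics/w8.png

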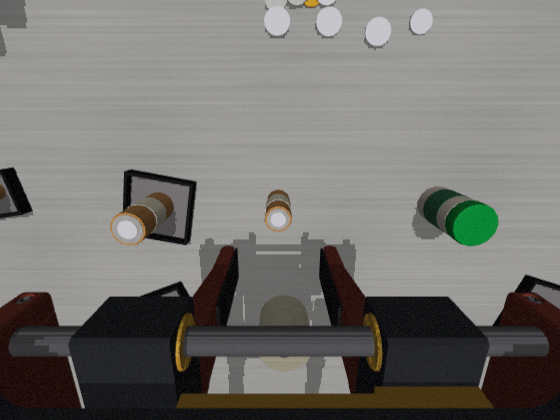

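Roll c stands in cup c (foot at about (160,205), inside the walls), and roll b's top is at (277,219), almost centred. Descending on roll b.

step_arm([
  [0, -0.2, 2, 0],
  [0, 0, 3, 0],
  [0, 0, 3, 0],
  [0, 0, 2, 0],
  [0, 0, 1, 0],
  [0, 0, 0, 0],
  [0, 0, 0, 0],
])

```text
t: 15.95
tool_pos: [594.0, 11.6, 4.7]
orientation: [0.0, 1.0, 0.001, 0.001]
wrist_force: [1.1, -0.6, -0.0]
gripper_width: 0.568
```

step_arm([
  [0, 0, 0, 0],
  [0, 0, 0, 0],
  [0, 0, 0, 0],
  [0, 0, 0, 0],
  [0, 0, 0, 0],
  [0, 0, 0, 0],
], claw=0)

```text
t: 16.55
tool_pos: [593.7, 10.8, 4.0]
orientation: [0.0, 1.0, 0.0, 0.001]
wrist_force: [-0.7, 0.1, 3.9]
gripper_width: 0.263
```

step_arm([
  [0, 0, -2, 0],
  [0, 0, -4, 0],
  [0, 0, -4.8, 0],
  [-2.3, -2.2, 0, 0],
  [-3.2, -3, 0, 0],
  [-3.2, -3, 0, 0],
  [-2.8, -2.6, 0, 0],
  [-1.8, -1.8, 0, 0],
])

```text
t: 17.35
tool_pos: [457.9, 138.4, 110.5]
orientation: [-0.0, 1.0, 0.001, -0.001]
wrist_force: [-0.6, 0.5, -1.8]
gripper_width: 0.266
```

step_arm([
  [0, 0, 0, 0],
  [0, 0, 0, 0],
  [0, 0, 0, 0],
])

```text
t: 17.65
tool_pos: [460.6, 136.4, 110.9]
orientation: [0.0, 1.0, 0.0, -0.0]
wrist_force: [-0.0, -0.1, -1.9]
gripper_width: 0.264
```

```bash
cat > cup.py <<'E'
from h import *
import sys
o=get_obs();print(o['tool_pos'],o['gripper_width'])
P=camera_params('wrist');im=snapshot('wrist');cv2.imwrite(sys.argv[1],im)
m=im.max(2)<50
for r in spot_point('cup_b_floor','wrist'): print(np.round(r['xy']),round(r['confidence'],2),ray(P,r['xy'],4).round(1))
q=[float(sys.argv[2]),float(sys.argv[3]),9.]
u=proj(P,np.array(q)); b=blob(m,u,25)
if b:
    ys,xs=np.nonzero(b[2]); h=cv2.convexHull(np.stack([xs,ys],1).astype(np.float32)); M=cv2.moments(h); c=np.array([M['m10'],M['m01']])/M['m00']
    w=np.array([ray(P,p,12) for p in h[:,0]],np.float32); print(u.round(),c.round(),ray(P,c,10).round(1),cv2.minAreaRect(w))
E
python3 cup.py pics/w9.png 461 137
```

```text
[460.56323588 136.40269367 110.90845309] 0.2642943498724497
[276. 204.] 0.6 [458.4 139.9]
[279. 203.] [275. 205.] [459.1 141.5] ((458.41473388671875, 141.4314422607422), (59.95149230957031, 57.725059509277344), 21.976593017578125)
```

step_arm([
  [-0.1, -0.35, 2, 0],
  [0, 0, 3, 0],
  [0, 0, 3, 0],
  [0, 0, 1.3, 0],
  [0, 0, 0.6, 0],
  [0, 0, 0.25, 0],
  [0, 0, 0, 0],
  [0, 0, 0, 0],
])

```text
t: 18.55
tool_pos: [460.2, 140.6, 11.3]
orientation: [-0.0, 1.0, 0.0, 0.001]
wrist_force: [0.6, 0.3, -1.3]
gripper_width: 0.268
```

step_arm([
  [0, 0, 0, 0],
  [0, 0, 0, 0],
  [0, 0, 0, 0],
  [0, 0, 0, 0],
  [0, 0, -3, 0],
  [0, 0, -4, 0],
  [0, 0, -4, 0],
  [0, 0, 0, 0],
], claw=6)

```text
t: 19.35
tool_pos: [462.1, 141.2, 126.8]
orientation: [-0.001, 1.0, 0.0, 0.005]
wrist_force: [0.6, -0.1, 0.1]
gripper_width: 0.685
```

step_arm([
  [0, 3, 0, 0],
  [0, 4.6, 0, 0],
  [0, 4.6, 0, 0],
  [0, 4.6, 0, 0],
  [0, 4.6, 0, 0],
  [0, 4.6, 0, 0],
  [-0.3, 3, 0, 0],
  [0, 0, 0, 0],
], claw=6.2)

```text
t: 20.15
tool_pos: [455.5, -152.7, 118.8]
orientation: [0.0, 1.0, -0.002, -0.001]
wrist_force: [-1.8, -0.4, 0.4]
gripper_width: 0.708
```

step_arm([
  [0, 0, 0, 0],
  [0, 0, 0, 0],
])

```text
t: 20.35
tool_pos: [456.4, -148.4, 119.5]
orientation: [-0.0, 1.0, 0.001, -0.0]
wrist_force: [-0.2, 0.2, 0.8]
gripper_width: 0.706
```

Run:
```python
from h import *
o=get_obs();print(o['tool_pos'],o['gripper_width'])
P=camera_params('wrist');im=snapshot('wrist');cv2.imwrite('pics/w10.png',im)
i=im.astype(int)
for r in spot_point('roll_d_mid','wrist'): print(np.round(r['xy']),round(r['confidence'],2),ray(P,r['xy'],39).round(1))
u=proj(P,np.array([456.5,-151,78.])); b=blob((i.max(2)-i.min(2)<25)&(i.max(2)>165),u,20); print(u,b and (b[0],b[1],ray(P,b[0],78)))
```

```text
[ 456.44884939 -148.44891906  119.47621917] 0.7058623130741288
[280. 210.] 0.69 [ 455.3 -148.1]
[283.12302392 223.21745871] (array([281.53033708, 224.49438202]), np.int32(445), array([ 455.362152 , -149.6777202]))
```

Roll d is at about (455,-149). Tips should be about 40 mm up, so the reported z should be about 14.

step_arm([
  [-0.1, 0.1, 2, 0],
  [0, 0, 3, 0],
  [0, 0, 3, 0],
  [0, 0, 1.7, 0],
  [0, 0, 0.8, 0],
  [0, 0, 0, 0],
  [0, 0, 0, 0],
])

```text
t: 21.15
tool_pos: [456.1, -150.3, 16.0]
orientation: [0.0, 1.0, 0.001, 0.001]
wrist_force: [-0.8, -1.5, 0.1]
gripper_width: 0.708
```

step_arm([
  [0, 0, 0, 0],
  [0, 0, 0, 0],
  [0, 0, 0, 0],
  [0, 0, 0, 0],
  [0, 0, 0, 0],
  [0, 0, 0, 0],
], claw=0, newtons=55)

```text
t: 21.75
tool_pos: [455.7, -150.8, 15.3]
orientation: [0.0, 1.0, 0.0, 0.0]
wrist_force: [-1.0, -1.0, 3.0]
gripper_width: 0.4
```

step_arm([
  [0, 0, -2, 0],
  [0, 0, -4, 0],
  [0, 0, -4, 0],
  [0, 2.5, 0, 0],
  [0, 3.8, 0, 0],
  [0, 3.8, 0, 0],
  [0, 3.3, 0, 0],
  [0, 1.85, 0, 0],
])

```text
t: 22.55
tool_pos: [454.3, -304.7, 112.7]
orientation: [-0.001, 1.0, -0.001, -0.002]
wrist_force: [-0.4, 0.3, -5.2]
gripper_width: 0.401
```

step_arm([
  [0, 0, 0, 0],
  [0, 0, 0, 0],
  [0, 0, 0, 0],
])

```text
t: 22.85
tool_pos: [455.6, -301.8, 114.3]
orientation: [-0.001, 1.0, 0.001, -0.0]
wrist_force: [0.1, 0.4, -5.6]
gripper_width: 0.401
```

```bash
python3 cup.py pics/w11.png 456.5 -303
```

```text
[ 455.55033503 -301.76833952  114.31006991] 0.4013801085334056
[281. 201.] [279. 201.] [ 457.2 -301.4] ((454.432861328125, -301.63665771484375), (79.82134246826172, 81.13179016113281), 72.370849609375)
```

step_arm([
  [0, 0, 2, 0],
  [0, 0, 3, 0],
  [0, 0, 2.5, 0],
  [0, 0, 1.1, 0],
  [0, 0, 0.6, 0],
  [0, 0, 0.25, 0],
  [0, 0, 0, 0],
  [0, 0, 0, 0],
])

```text
t: 23.75
tool_pos: [456.3, -303.5, 21.8]
orientation: [0.001, 1.0, 0.0, 0.001]
wrist_force: [-0.6, 0.0, -5.0]
gripper_width: 0.4
```

step_arm([
  [0, 0, 0, 0],
  [0, 0, 0, 0],
  [0, 0, 0, 0],
  [0, 0, 0, 0],
  [0, 0, -3, 0],
  [0, 0, -4, 0],
  [0, 0, -4, 0],
  [0, 0, 0, 0],
], claw=7)

```text
t: 24.55
tool_pos: [458.0, -304.9, 138.0]
orientation: [0.004, 1.0, 0.0, 0.005]
wrist_force: [0.3, 0.1, 1.4]
gripper_width: 0.794
```

step_arm([
  [-3, 3, -1, 0],
  [-4, 3, -1, 0],
  [-4, 3, -1, 0],
  [-3, 3, 0, 0],
  [0, 0, 0, 0],
  [0, 0, 0, 0],
])

```text
t: 25.15
tool_pos: [316.6, -422.2, 159.5]
orientation: [-0.0, 1.0, -0.001, 0.0]
wrist_force: [0.7, -0.3, 0.1]
gripper_width: 0.796
```

Run:
```python
from h import *
o=get_obs();print(o['tool_pos'],o['t'])
a=snapshot('scene')[110:350,60:520];b=snapshot('top')[110:260,110:450]
a=cv2.resize(a,(690,360),interpolation=cv2.INTER_CUBIC);b=cv2.resize(b,(690,240),interpolation=cv2.INTER_CUBIC)
cv2.imwrite('pics/f.png',np.vstack([a,b]))
```

```text
[ 316.63527449 -422.23678557  159.48305999] 25.15
```

View pics/f.png

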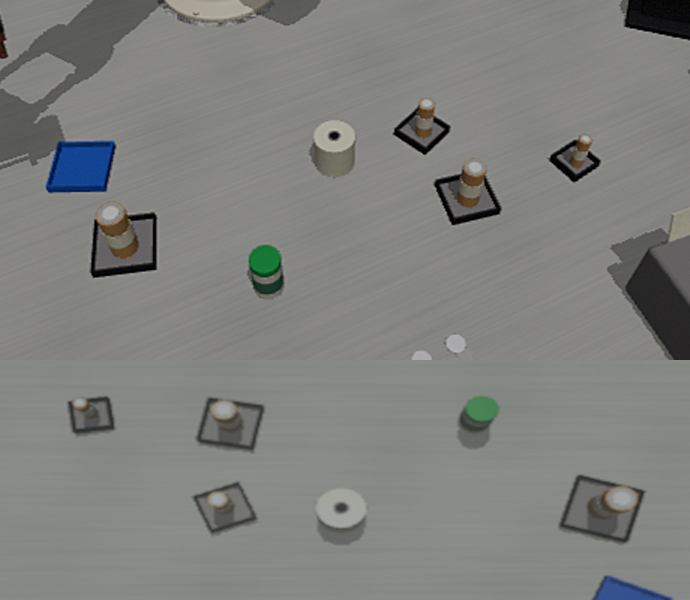

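All four rolls stand in their matching cups, and the mints and receipt roll haven't visibly moved. One quick numeric check, then I'll hand in.

Run:
```python
from h import *
G={'a':(602.5,298.4,58),'b':(460.5,135.5,66),'c':(588.7,132,74),'d':(456.5,-305,82),'mints':(592,-160,70),'rec':(450,-1,57)}
for n in ('scene','top'):
  im=snapshot(n).astype(int);P=camera_params(n)
  for k,(x,y,h) in G.items():
    m=(im.max(2)-im.min(2)<30)&(im.max(2)>155)
    if k=='mints': m=im[:,:,1]-im[:,:,2]>50
    b=blob(m,proj(P,np.array([x,y,h],float)),10)
    print(n,k,b and (ray(P,b[0],h)-[x,y]).round(1))
```

```text
scene a [2.9 3.6]
scene b [0.  4.9]
scene c [0.4 3.1]
scene d [-0.6  1.3]
scene mints [2.4 1.3]
scene rec [-0.4  4. ]
top a [3.8 1.7]
top b [0.5 2.5]
top c [1.6 0.5]
top d [ 1.4 -2.8]
top mints [ 0.  -0.3]
top rec [0.1 1.2]
```

All rolls are within about 5 mm of their cup centres, and the mints and receipt roll are unmoved.

```bash
python3 -c "
from rig import *
print(get_obs()['t']); print(finish_job())"
```

```text
25.35
the job is handed in; nothing more can be done
None
```

All four coin rolls are standing in their matching cups, thickest in the largest and so on down. I handed the job in at 25.4 s with the gripper clear and touching nothing; `finish_job()` gives no verdict.

- **Last checks:** In the overhead and scene views every roll is upright. Their tops are within about 5 mm of the cup centres, against a tightest tolerance of ±13.5 mm. The mints and receipt roll are where they started, with shifts of at most about 4 mm, which is about what the measurement itself can be off by.
- **What went wrong:** The first grasp of the thinnest roll closed on nothing, just above its top. By the wrist pictures the fingertips sit about 37 mm higher than the tool description says. I took that into account, and the second try and all later grasps held.
- **Disagreements:** The wrist camera put the cups up to 6 mm further along y than the fixed cameras did. I placed the rolls mostly by the wrist reading, and each one still landed well inside its cup.

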